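# Load the slide carrier into the slide scanner

## Task

Load the scanner: slide the four-slide carrier along the loading deck, keeping it down on the deck, between the guides and into the slot until it is fully home against the stop; do not ram it, the slides are glass. Then tip the dust hood over so that it shuts over the slot, and leave the other things on the bench where they are.

Things in the scene. Friction and masses are not known exactly. Their poses are not given: they have to be found in the camera images.
- carrier: Dark metal slab 128 mm long (its x), 86 mm wide (y), 10 mm thick, with four glass slides across it; about 0.2 kg, too wide for most grippers to grasp. Origin: centre of its underside. It slides easily on the deck (friction 0.25). Starts flat on the loading deck before the slot, up to 42 mm off the slot's middle line and turned up to 0.5 rad. Either end may go in first.
- scanner: White bench-top slide scanner, fixed. Origin: on the table, mid-width of the slot, straight below the front edge of the slot's roof; +x runs level into the slot, y across, z up. Its flat loading deck, 45 mm above the table, spans x = -290 mm to the slot and y = -130 to 130 mm, and runs on level as the slot floor. Behind x = 150 a tower, 260 wide, 215 mm high.
- slot_mouth (a point): Point on the deck (scanner x = -83 mm, z = 45 mm) midway between the front ends of the two low guides (13 mm high, 10 mm thick), whose inner faces narrow from 114 mm apart here to 89 mm apart at x = -43 mm. Axes as the scanner's.
- slot_home (a point): Point on the slot floor (scanner x = 34 mm, z = 45 mm) where the carrier's origin lies when it is fully home against the rigid end stop. Slot: 89 mm wide, 13 mm high. The carrier's rear edge then still shows 30 mm in front of the roof (scanner x = -30 mm), in the finger recess. Axes as the scanner's.
- roof_edge (a point): Middle of the roof's top front edge (scanner x = 0, z = 83 mm). The roof over the slot is solid and level from x = 0 to 150 mm; the cheeks either side (inner faces 89 mm apart, outer 260 mm, tops level with the roof) begin farther forward at x = -43 mm, so that between them there is a recess, open from above, for the fingers. Axes as the scanner's.
- hood (a joint): Dust hood angle in rad: 0 = shut, 2.70 = tipped fully back, as at the start, where it rests on its stop by its weight. Hinge: along scanner y at x = 0, z = 85.5 mm. Tipped towards -x to below about 1.8 rad it falls shut by itself, damped, within about 3 s. Shut, its front plate hangs in the recess 8 mm in front of the home carrier's rear edge.
- hood_rim (a point): Middle of the free edge of the hood's front plate. The hood is an L-shaped grey cover, 86 mm wide, 70 g: a 41 mm top plate from the hinge, then a 37 mm front plate square to it, 3 mm thick. Tipped back, the front plate stands up behind the recess, leaning towards -x by 0.44 rad, its foot at scanner x = 37 mm and this edge uppermost at x = 20 mm, 136 mm above the table. Push near this edge.
- slide_box: Bystander: closed blue slide storage box, 102 x 177 x 37 mm, loose on the bench. Origin: centre of its underside.
- oil_bottle: Bystander: amber bottle, 48 mm in diameter, 85 mm tall, loose on the bench. Origin: centre of its underside.
- stain_jar: Bystander: open square glass staining jar 62 x 62 x 75 mm, loose on the bench. Origin: centre of its underside.
There are look-alikes about, which are no part of the job. Of the things shaped like the carrier, the metal one is meant.

How it is judged:
By the outcome, as a careful person would: the job done as asked, in the order asked, and still so for the second after the job is handed in, with the robot touching nothing.
It also fails if it takes over 64 s, if anything falls off the work surface, if the arm or the gripper's body presses on something with over 40 N, if the wrist force passes 120 N, or if a joint passes its speed limit or range.

## Robot

A 6-joint arm with a two-finger parallel gripper is mounted at the origin on the work surface. World frame = base frame: x ahead of the robot, y to its left, z up, the work surface at z = 0. Lengths are in m, angles in rad, forces in N, time in s.
With the tool pointing down it reaches from about 0.25 to 0.725 m from the base axis. Payload 4 kg.
Tool frame: the origin (TCP) lies at the very end of the fingers, on their centre line; the grasp point (between the pads) lies 19 mm behind it; z points along the fingers, y is the line along which they close (so a half turn about z gives the same grasp; the last joint's range is limited). The gripper opens to 85 mm and grips with 20 to 120 N. Pads are 22 mm wide; open, the fingers measure 114 mm over their backs; the gripper's body (76 mm by 85 mm) begins 54 mm behind the grasp point. The pads swing forward as they close: fully open they stand 13 mm farther back than shut.
Start: joints at [1.299, 0.241, 0.005, 1.335, 0, 1.571], TCP at [0.134, 0.482, 0.231] pointing down, gripper open.
Joint ranges: [-2.72, 2.72], [-1.05, 1.87], [-1.09, 1.28], [-1.99, 2.15], [-1.42, 1.44], [-3.14, 3.14]. Speed limits (rad/s): [2.79, 2.79, 3.14, 3.14, 3.14, 3.14].

## Interface

Orientations are given as a unit quaternion [x, y, z, w].
In Python, from workcell import * gives the robot as it stands. The module is installed in compiled form; this text tells all that it offers.
- The arm moves only by the tool send_rows, never from a script. Its argument "steps" is text: rows parted by semicolons, each of 7 numbers parted by spaces: the opening, from -1 (shut) to 1 (fully open), then the shift along the world's x, y, z in m, then the turn, a rotation vector about the world's x, y, z in rad. A call has exactly 5 rows; each row shifts and turns the commanded pose from where the row before left it; what a row does not reach is not made up. A row lasts 1/12 s, in which the tool goes at most 41.7 mm and 7.16 degrees, less where a joint would pass 70% of its speed; a pose out of reach is approached as far as the arm can. A call is refused whole if a number of a shift passes 0.0417 or a number of a turn 0.125, either way. A call with a gripper value outside its range is refused whole. The fingers move at their own pace and stop on an object; the grip force is fixed at half the most. Time passes only in rows, so rows that do not move let the fingers close, or fill a call up. It gives the time, the measured TCP pose, the force, the opening and the grip force at its end, in the units of the state.
- get_obs(): the state, without advancing time (a new reading comes with each control period).
- camera(name): name is "side" or "top" or "wrist"; returns a dict with "frame" (480x640x3 uint8, red, green, blue), "range_z" (480x640 float32, m along the optical axis (not along the pixel's ray), 0 where there is no reading), "camera_matrix" (3x3 intrinsics, pixels), "extrinsics" (4x4, takes a point from world to camera coordinates); the wrist camera has in their place "T_tool_cam" (4x4, takes a point from camera to tool coordinates, whose origin is the TCP and whose axes are the flange's). Camera axes: x right, y down, z forward; pixel columns grow to the right and rows downward; lengths in m; the calibration is good to about 2 mm. The wrist camera is an equidistant fisheye: a pixel r from the principal point sees the ray r / f radians off the axis. A picture is of the moment at which its call begins: read the wrist's pose just before it.
- job_done(): hands the job in; it is judged then, once.
The state is a dict: "clock": time; "joint_pos": joint angles; "joint_vel": joint speeds; "tau": joint torques, N m; "eef_pos": TCP position; "tool_rot": TCP orientation; "ft_force": force on the tool from outside, world axes, zero at the start; "ft_torque": the same for the moment, N m; "grip_width": finger opening in m; "grasp_force": force on a finger pad.
Only numpy, scipy, OpenCV 4.12 (cv2) and the standard library are available. Lean on these libraries where they do the work, as an engineer would, in place of code of your own. Each camera call takes 0.05 s, during which the arm holds its last target. There are 200 camera calls.

## Working session

There is one attempt and no reset: what is moved stays moved. The work goes in short steps, Python scripts to look and compute and a tool call to move; the robot and the scene stay as the last step left them, time stands still between calls to the robot, and variables do not carry over. Pictures are saved under pics/ and viewed, at most 10 in all, crops included, and the job is handed in when it is done.

Besides the shell and the picture viewer there is one more tool, called as name(argument=value, ...) on one line, values as JSON. send_rows: Moves the arm, as the interface text tells. Its arguments: {"type":"object","properties":{"steps":{"type":"string"}},"required":["steps"]}

```bash
mkdir -p pics
python3 - <<'E'
from workcell import *
import cv2,numpy as np
for n in("top","side"):
    c=camera(n); np.savez(n+'.npz',**c); cv2.imwrite(f'pics/{n}0.png',c['frame'][:,:,::-1]); print(c['camera_matrix'],c['extrinsics'])
print(get_obs())
E
```

```text
[[512.02801631   0.         326.00537273]
 [  0.         512.02801631 232.43257988]
 [  0.           0.           1.        ]] [[-2.03599593e-03 -9.99968260e-01  7.70288705e-03  1.61519879e-01]
 [-9.82122050e-01  5.49588135e-04 -1.88244459e-01  5.75231251e-01]
 [ 1.88234251e-01 -7.94844018e-03 -9.82091996e-01  9.89735553e-01]
 [ 0.00000000e+00  0.00000000e+00  0.00000000e+00  1.00000000e+00]]
[[556.22117326   0.         330.40949553]
 [  0.         556.22117326 246.45563588]
 [  0.           0.           1.        ]] [[ 0.79167082 -0.61067013 -0.01842018 -0.33845052]
 [-0.45167404 -0.56471413 -0.69071594  0.42397213]
 [ 0.41139746  0.55513958 -0.72289154  0.88902144]
 [ 0.          0.          0.          1.        ]]
{'clock': 0.1, 'joint_pos': array([1.29900888e+00, 2.41353505e-01, 3.88604811e-03, 1.33521836e+00,
       9.55934366e-06, 1.57079721e+00]), 'joint_vel': array([ 0.00056045, -0.00056769,  0.00434631,  0.00106951, -0.0012366 ,
       -0.00030497]), 'tau': array([ 1.43008070e-03, -3.73137903e+01,  2.53010434e+01,  1.08947960e-02,
        1.18694188e-04,  5.41878563e-06]), 'eef_pos': array([0.1340737 , 0.48110755, 0.23050441]), 'tool_rot': array([ 1.35476228e-01,  9.90780147e-01, -9.35388383e-04, -1.32725429e-04]), 'ft_force': array([-0.32824892,  0.030809  , -0.34535798]), 'ft_torque': array([0.00410781, 0.01630612, 0.03155451]), 'grasp_force': 0.0, 'grip_width': 0.0853949240418559}
```

View pics/top0.png

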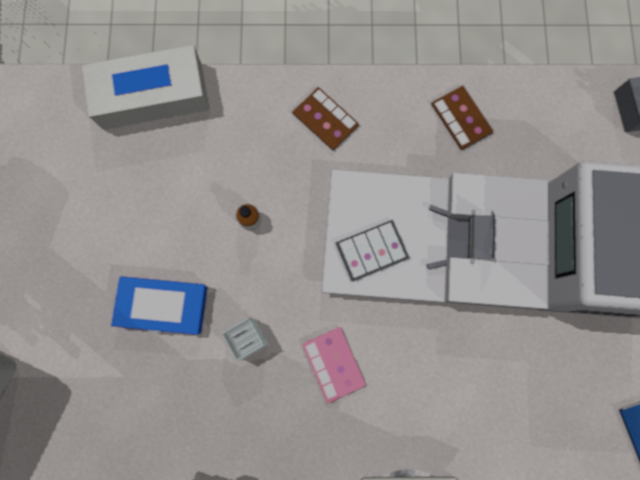

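View pics/side0.png

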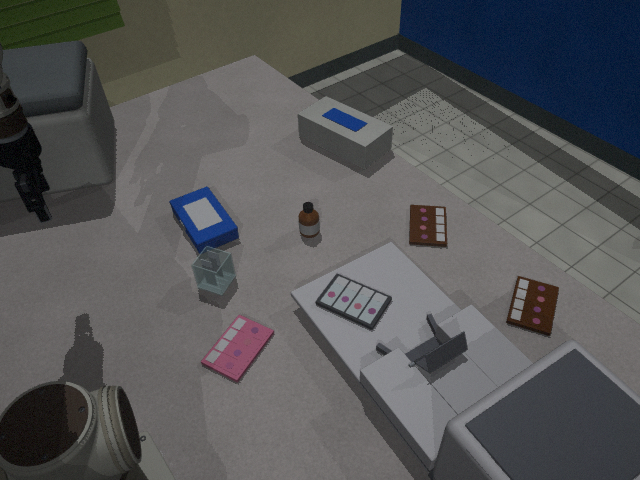

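Candidates in the top view: the dark metal slab (372,250) on the deck, brown ones at (325,118) and (462,117), and a pink one at (334,364). The one on the deck fits, since it is dark metal with four glass slides. I'll confirm it in an enlarged crop and measure it.

```bash
cat > h.py <<'E'
import numpy as np,cv2
def world(c):
    K=c['camera_matrix'];E=c['extrinsics'];z=c['range_z'].astype(float)
    v,u=np.mgrid[:480,:640]
    P=np.stack([(u-K[0,2])/K[0,0]*z,(v-K[1,2])/K[1,1]*z,z],-1)
    W=(P-E[:3,3])@E[:3,:3]; W[z<=0]=np.nan; return W
def plane(c,uv,h):
    K=c['camera_matrix'];E=c['extrinsics'];uv=np.atleast_2d(uv).astype(float)
    d=np.c_[(uv-K[[0,1],2])/K[0,0],np.ones(len(uv))]@E[:3,:3]; o=-E[:3,:3].T@E[:3,3]
    return o+d*((h-o[2])/d[:,2])[:,None]
def proj(c,P):
    K=c['camera_matrix'];E=c['extrinsics'];q=np.atleast_2d(P)@E[:3,:3].T+E[:3,3]
    return q[:,:2]/q[:,2:]*K[0,0]+K[[0,1],2]
E
python3 - <<'E'
from h import *
c=dict(np.load('top.npz'));W=world(c);z=W[...,2]
roi=np.zeros((480,640),bool);roi[150:320,300:560]=1
def big(m):
    m=cv2.morphologyEx(m.astype(np.uint8),cv2.MORPH_OPEN,np.ones((3,3)))
    n,l,s,_=cv2.connectedComponentsWithStats(m);i=1+np.argmax(s[1:,4]);return l==i
for lo,hi in((.038,.065),(.075,.09)):
    m=big(roi&(z>lo)&(z<hi)); p=W[m]
    print(m.sum(),np.median(p[:,2]),cv2.minAreaRect(p[:,:2].astype(np.float32)*1000))
    ct=max(cv2.findContours(m.astype(np.uint8),0,2)[0],key=cv2.contourArea)
    print(cv2.approxPolyDP(ct,4,True)[:,0].tolist())
g=cv2.cvtColor(c['frame'],cv2.COLOR_RGB2GRAY)
m=np.zeros_like(g);m[210:290,328:416]=(g[210:290,328:416]<110);
ct=max(cv2.findContours(m,0,2)[0],key=cv2.contourArea)
print('carrier px',cv2.minAreaRect(ct))
p=plane(c,ct[:,0],.055);r=cv2.minAreaRect((p[:,:2]*1000).astype(np.float32));print(r,cv2.boxPoints(r).tolist())
f=c['frame'][150:320,300:570,::-1];cv2.imwrite('pics/crop0.png',cv2.resize(f,None,fx=2.9,fy=2.9,interpolation=2))
E
```

```text
15950 0.04524220134086755 ((573.5916748046875, 13.437728881835938), (292.36798095703125, 261.1915588378906), 85.37821197509766)
[[332, 170], [322, 291], [446, 301], [447, 260], [469, 257], [470, 217], [446, 212], [450, 178]]
10871 0.08249544913457908 ((557.21337890625, -184.8850860595703), (198.2305450439453, 260.7646179199219), 85.6507339477539)
[[453, 173], [452, 213], [473, 215], [475, 222], [474, 214], [493, 210], [494, 258], [450, 258], [449, 300], [551, 307], [547, 180]]
carrier px ((372.0325622558594, 250.2218780517578), (42.535194396972656, 62.33417892456055), 67.61986541748047)
((538.7594604492188, 67.48892211914062), (86.07872009277344, 126.87925720214844), 22.208452224731445) [[474.9342346191406, 109.9543685913086], [522.8917236328125, -7.512331008911133], [602.584716796875, 25.023475646972656], [554.627197265625, 142.49017333984375]]
```

View pics/crop0.png

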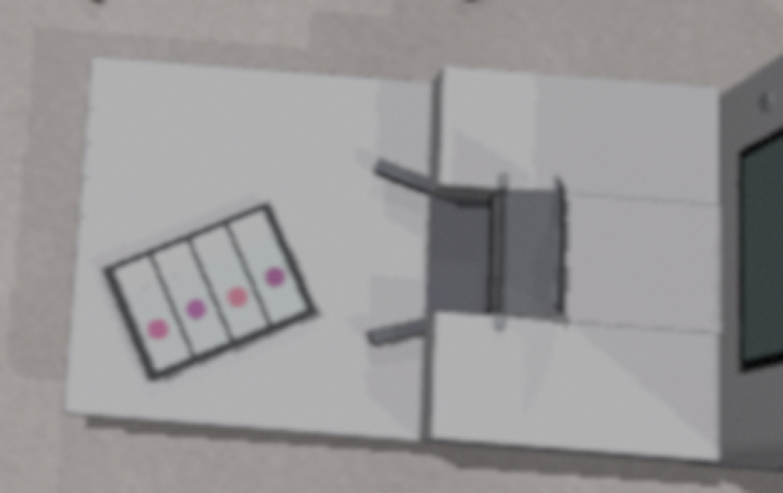

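The crop confirms it: the slab with the dark metal frame and four glass slides at (372,250) is the carrier. The guides start at about (430,207) and (428,265), and the hood is tipped back at about x=495. In the scanner frame the carrier is at about (-195,-38) mm, turned +0.47 rad.

I'll push its long side square first, then push it from the rear.

send_rows(steps="0 0.0215 -0.0266 0 0 0 0.0129;0 0.0215 -0.0266 0 0 0 0.0129;0 0.0215 -0.0266 0 0 0 0.0129;0 0.0215 -0.0266 0 0 0 0.0129;0 0.0215 -0.0266 0 0 0 0.0129")

```text
clock: 0.52
eef_pos: [0.2421, 0.3471, 0.2309]
tool_rot: [0.103, 0.995, -0.0, -0.0]
ft_force: [0.4, 0.4, -0.2]
grip_width: 0.0428
grasp_force: 0.0
```

send_rows(steps="0 0.0215 -0.0266 0 0 0 0.0129;0 0.0215 -0.0266 0 0 0 0.0129;0 0.0215 -0.0266 0 0 0 0.0129;0 0.0215 -0.0266 0 0 0 0.0129;0 0.0215 -0.0266 0 0 0 0.0129")

```text
clock: 0.93
eef_pos: [0.3497, 0.214, 0.2311]
tool_rot: [0.071, 0.997, -0.0, -0.0]
ft_force: [0.5, 1.5, -0.0]
grip_width: 0.0425
grasp_force: 0.0
```

send_rows(steps="0 0.0215 -0.0266 0 0 0 0.0129;0 0.0215 -0.0266 0 0 0 0.0129;0 0.0215 -0.0266 0 0 0 0.0129;0 0.0215 -0.0266 0 0 0 0.0129;0 0.0215 -0.0266 0 0 0 0.0129")

```text
clock: 1.35
eef_pos: [0.4572, 0.081, 0.231]
tool_rot: [0.039, 0.999, 0.0, -0.0]
ft_force: [-0.4, 0.4, 0.4]
grip_width: 0.0428
grasp_force: 0.0
```

send_rows(steps="0 0 0 -0.03 0 0 0;0 0 0 -0.03 0 0 0;0 0 0 -0.03 0 0 0;0 0 0 -0.03 0 0 0;0 0 0 0 0 0 0")

```text
clock: 1.77
eef_pos: [0.4517, 0.0815, 0.1056]
tool_rot: [0.039, 0.999, -0.001, -0.006]
ft_force: [-1.4, -0.6, -0.2]
grip_width: 0.0428
grasp_force: 0.0
```

send_rows(steps="0 0 0 -0.01 0 0 0;0 0 0 -0.01 0 0 0;0 0 0 -0.01 0 0 0;0 0 0 0 0 0 0;0 0 0 0 0 0 0")

```text
clock: 2.18
eef_pos: [0.4569, 0.0827, 0.0821]
tool_rot: [0.039, 0.999, -0.0, -0.0]
ft_force: [-0.2, -0.1, -0.5]
grip_width: 0.0427
grasp_force: 0.0
```

Run:
```python
from workcell import *
from h import *
o=get_obs();print(o['eef_pos'],o['tool_rot'],o['joint_pos'],o['ft_force'])
c=camera('wrist');print(c['T_tool_cam'])
c=camera('side');f=c['frame'][200:380,260:500,::-1];cv2.imwrite('pics/s1.png',cv2.resize(f,None,fx=3.3,fy=3.3,interpolation=2))
W=world(c);R=cv2.Rodrigues(np.array([0,0,0.]))[0]
d=W-o['eef_pos'];a=np.deg2rad(85.5);l=d[...,0]*np.cos(a)+d[...,1]*np.sin(a);p=-d[...,0]*np.sin(a)+d[...,1]*np.cos(a)
m=(abs(l)<.05)&(abs(p)<.02)&(d[...,2]>-.01)&(d[...,2]<.05)
print(m.sum(),np.percentile(d[...,2][m],[0,1,3,10]),np.percentile(l[m],[1,99]),np.percentile(p[m],[1,99]))
```

```text
[0.45685919 0.08274827 0.0820781 ] [ 3.90518142e-02  9.99237185e-01 -3.34610458e-05 -5.25163380e-05] [ 1.79209509e-01  2.96841557e-01 -3.37278213e-01  9.36793589e-01
 -4.25902391e-05  2.57333006e-01] [-0.17529049 -0.05734375 -0.50115574]
[[ 2.63459844e-04 -9.49771087e-01 -3.12945383e-01  7.87056168e-02]
 [ 9.99999281e-01 -1.15752640e-04  1.19317359e-03  1.29427575e-04]
 [-1.16946603e-03 -3.12945472e-01  9.49770374e-01 -1.43400303e-01]
 [ 0.00000000e+00  0.00000000e+00  0.00000000e+00  1.00000000e+00]]
224 [0.00152462 0.00324446 0.00538586 0.00945531] [-0.03712859  0.03041382] [-0.00657827  0.01298078]
```

View pics/s1.png

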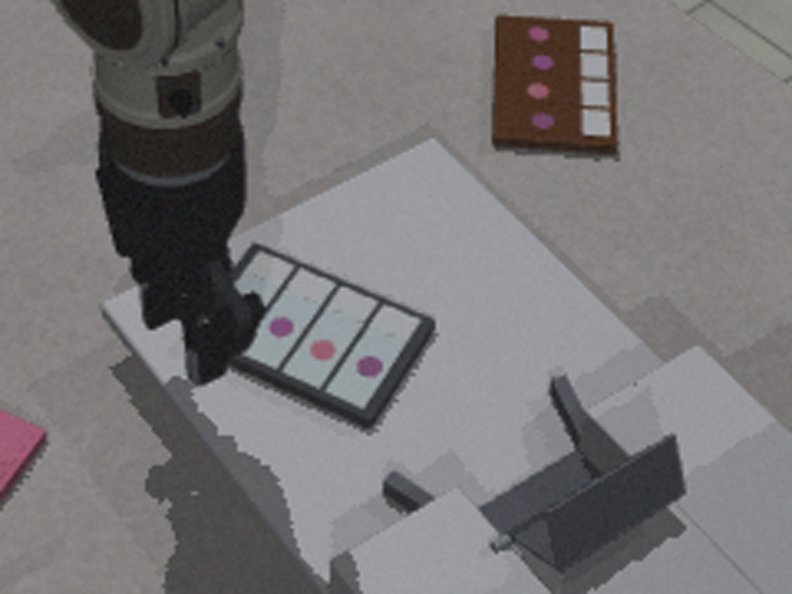

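The fingers are beside the carrier's near side at about (210,340) in the crop. I'll lower them and feel for the deck.

send_rows(steps="0 0 0 -0.011 0 0 0;0 0 0 -0.011 0 0 0;0 0 0 -0.008 0 0 0;0 0 0 0 0 0 0;0 0 0 0 0 0 0")

```text
clock: 2.7
eef_pos: [0.4567, 0.0827, 0.0515]
tool_rot: [0.039, 0.999, -0.0, -0.0]
ft_force: [-0.3, 0.1, 0.6]
grip_width: 0.0425
grasp_force: 0.0
```

send_rows(steps="0 0 0 -0.002 0 0 0;0 0 0 -0.002 0 0 0;0 0 0 -0.001 0 0 0;0 0 0 0 0 0 0;0 0 0 0 0 0 0")

```text
clock: 3.12
eef_pos: [0.4568, 0.0827, 0.0464]
tool_rot: [0.039, 0.999, 0.0, 0.0]
ft_force: [0.8, 0.2, -0.4]
grip_width: 0.0429
grasp_force: 0.0
```

send_rows(steps="0 0 0 -0.001 0 0 0;0 0 0 -0.001 0 0 0;0 0 0 0 0 0 0;0 0 0 0 0 0 0;0 0 0 0 0 0 0")

```text
clock: 3.53
eef_pos: [0.4567, 0.0827, 0.0443]
tool_rot: [0.039, 0.999, 0.0, -0.0]
ft_force: [0.7, -0.1, 0.0]
grip_width: 0.0428
grasp_force: 0.0
```

send_rows(steps="0 0 0 -0.001 0 0 0;0 0 0 0 0 0 0;0 0.003 -0.00024 0 0 0 0;0 0.003 -0.00024 0 0 0 0;0 0.003 -0.00024 0 0 0 0")

```text
clock: 3.95
eef_pos: [0.466, 0.0819, 0.0433]
tool_rot: [0.039, 0.999, -0.0, -0.0]
ft_force: [-0.6, 0.9, 0.4]
grip_width: 0.0429
grasp_force: 0.2
```

send_rows(steps="0 0.004 -0.0003 0 0 0 0;0 0.004 -0.0003 0 0 0 0;0 0.004 -0.0003 0 0 0 0;0 0.004 -0.0003 0 0 0 0;0 0.004 -0.0003 0 0 0 0")

```text
clock: 4.37
eef_pos: [0.4862, 0.0804, 0.0432]
tool_rot: [0.039, 0.999, 0.0, -0.0]
ft_force: [-0.7, 0.7, 0.9]
grip_width: 0.0424
grasp_force: 0.2
```

send_rows(steps="0 0.004 -0.0003 0 0 0 0;0 0.004 -0.0003 0 0 0 0;0 0.004 -0.0003 0 0 0 0;0 0.004 -0.0003 0 0 0 0;0 0.004 -0.0003 0 0 0 0")

```text
clock: 4.78
eef_pos: [0.5061, 0.0789, 0.0433]
tool_rot: [0.039, 0.999, 0.0, -0.0]
ft_force: [-0.6, -0.1, 0.2]
grip_width: 0.0428
grasp_force: 0.2
```

```bash
cat >> h.py <<'E'
O=np.array([.5618,-.1295]);a=np.deg2rad(-94.5);ex=np.array([np.cos(a),np.sin(a)]);ey=np.array([-ex[1],ex[0]])
def scan(p): p=np.atleast_2d(p)[:,:2]-O; return np.c_[p@ex,p@ey]*1000
E
cat > look.py <<'E'
import sys
from workcell import *
from h import *
o=get_obs();print('tcp',scan(o['eef_pos']),o['eef_pos'][2],o['ft_force'])
n=sys.argv[1];c=camera('top');f=c['frame'][150:320,300:570,::-1];cv2.imwrite(f'pics/{n}.png',cv2.resize(f,None,fx=2.9,fy=2.9,interpolation=2))
E
python3 look.py t2
```

```text
tcp [[-203.39031931  -71.86589155]] 0.043296349372386335 [-0.61512683 -0.14560316  0.19563559]
```

View pics/t2.png

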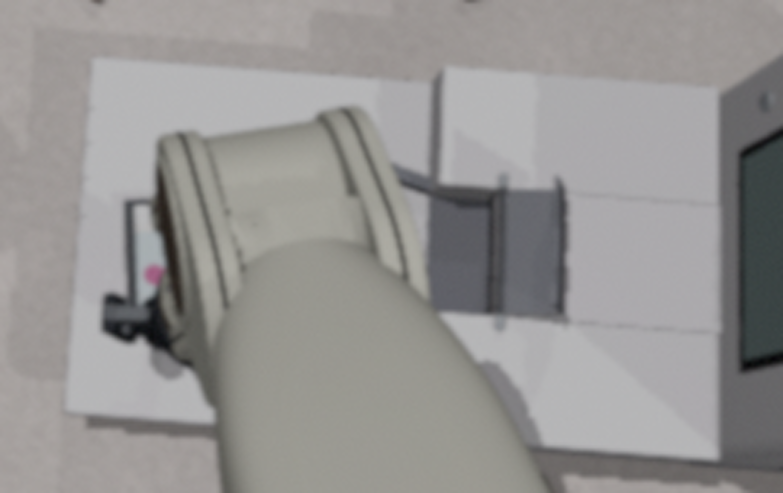

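The carrier is square to the deck now: its left edge is vertical at about x=128 in the crop. I'll push the last 17 mm, back off, lift and turn.

send_rows(steps="0 0.004 -0.0003 0 0 0 0;0 0.004 -0.0003 0 0 0 0;0 0.004 -0.0003 0 0 0 0;0 0.003 -0.0003 0 0 0 0;0 0.002 -0.0002 0 0 0 0")

```text
clock: 5.25
eef_pos: [0.5232, 0.0775, 0.0433]
tool_rot: [0.039, 0.999, -0.0, 0.0]
ft_force: [-0.9, 0.5, -0.1]
grip_width: 0.0426
grasp_force: 0.3
```

send_rows(steps="0 0 0 0 0 0 0;0 -0.004 0 0 0 0 0;0 -0.02 0.002 0.005 0 0 0;0 -0.03 0.002 0.03 0 0 0;0 -0.03 0.002 0.03 0 0 0")

```text
clock: 5.67
eef_pos: [0.4372, 0.0831, 0.1061]
tool_rot: [0.039, 0.999, -0.001, -0.002]
ft_force: [0.6, 0.6, 0.5]
grip_width: 0.0425
grasp_force: 0.0
```

send_rows(steps="0 0.0 0.03 0.02 0 0 -0.12;0 0.0 0.03 0.0 0 0 -0.12;0 0.0 0.03 0.0 0 0 -0.12;0 0 0.03 0 0 0 -0.12;0 0 0.03 0 0 0 -0.12")

```text
clock: 6.08
eef_pos: [0.4394, 0.2344, 0.1275]
tool_rot: [0.335, 0.942, 0.0, 0.0]
ft_force: [1.3, -0.1, 0.1]
grip_width: 0.0426
grasp_force: 0.0
```

```bash
cat > meas.py <<'E'
from workcell import *
from h import *
o=get_obs();print('tcp',scan(o['eef_pos']),o['eef_pos'],o['tool_rot'])
c=camera('top');g=cv2.cvtColor(c['frame'],cv2.COLOR_RGB2GRAY)
cs=np.vstack([O+(x*ex+y*ey)/1000 for x,y in((-285,-95),(-285,95),(-85,95),(-85,-95))])
poly=proj(c,np.c_[cs,[.05]*4]).astype(np.int32);k=np.zeros_like(g);cv2.fillPoly(k,[poly],1)
m=((g<110)&(k>0)).astype(np.uint8);ct=max(cv2.findContours(m,0,2)[0],key=cv2.contourArea)
r=cv2.minAreaRect(scan(plane(c,ct[:,0],.055)).astype(np.float32));print(r)
cv2.imwrite('pics/m.png',c['frame'][:,:,::-1])
E
python3 meas.py
```

```text
tcp [[-353.1812154  -150.56714198]] [0.43940729 0.23440584 0.12753921] [3.35043179e-01 9.42202631e-01 3.33730491e-04 3.99853436e-04]
((-187.81150817871094, -1.2748794555664062), (127.2914810180664, 85.82078552246094), 0.05481564626097679)
```

send_rows(steps="0 0.018 -0.0112 0 0 0 -0.12;0 0.018 -0.0112 0 0 0 -0.12;0 0.018 -0.0112 0 0 0 -0.12;0 0.018 -0.0112 0 0 0 -0.12;0 0.018 -0.0112 0 0 0 -0.12")

```text
clock: 6.55
eef_pos: [0.5302, 0.1765, 0.1269]
tool_rot: [0.598, 0.802, -0.0, -0.0]
ft_force: [1.1, -0.5, 0.3]
grip_width: 0.0427
grasp_force: 0.0
```

send_rows(steps="0 0.018 -0.0112 0 0 0 -0.12;0 0.018 -0.0112 0 0 0 -0.12;0 0.018 -0.0112 0 0 0 -0.12;0 0 0 0 0 0 -0.0108;0 0 0 0 0 0 0")

```text
clock: 6.97
eef_pos: [0.584, 0.1426, 0.1265]
tool_rot: [0.734, 0.679, -0.0, -0.0]
ft_force: [1.0, 0.3, 0.1]
grip_width: 0.0424
grasp_force: 0.0
```

```bash
python3 meas.py
```

```text
tcp [[-273.04137088    0.77462035]] [0.58399481 0.1426389  0.12653825] [ 7.34014822e-01  6.79133345e-01 -2.83141427e-04 -2.44889966e-04]
((-270.5960998535156, -77.04801177978516), (3.450812339782715, 37.25320816040039), 17.395700454711914)
```

send_rows(steps="0 0 0 -0.025 0 0 0;0 0 0 -0.025 0 0 0;0 0 0 -0.02 0 0 0;0 0 0 -0.0132 0 0 0;0 0 0 0 0 0 0")

```text
clock: 7.43
eef_pos: [0.5829, 0.1444, 0.0441]
tool_rot: [0.733, 0.68, 0.0, -0.0]
ft_force: [0.4, 0.6, 1.5]
grip_width: 0.0428
grasp_force: 0.0
```

send_rows(steps="0 0 0 0 0 0 0;0 -0.0003 -0.004 0 0 0 0;0 -0.0003 -0.004 0 0 0 0;0 -0.0003 -0.004 0 0 0 0;0 -0.0003 -0.004 0 0 0 0")

```text
clock: 7.85
eef_pos: [0.5824, 0.1273, 0.0438]
tool_rot: [0.734, 0.679, 0.0, -0.0]
ft_force: [-0.2, 0.6, 0.8]
grip_width: 0.0424
grasp_force: 0.3
```

send_rows(steps="0 -0.0004 -0.005 0 0 0 0;0 -0.0004 -0.005 0 0 0 0;0 -0.0004 -0.005 0 0 0 0;0 -0.0004 -0.005 0 0 0 0;0 -0.0004 -0.005 0 0 0 0")

```text
clock: 8.27
eef_pos: [0.5807, 0.1019, 0.0438]
tool_rot: [0.734, 0.679, 0.0, -0.0]
ft_force: [-0.7, 1.2, 1.2]
grip_width: 0.0428
grasp_force: 0.3
```

send_rows(steps="0 -0.0004 -0.005 0 0 0 0;0 -0.0004 -0.005 0 0 0 0;0 -0.0004 -0.005 0 0 0 0;0 -0.0004 -0.005 0 0 0 0;0 -0.0004 -0.005 0 0 0 0")

```text
clock: 8.68
eef_pos: [0.5786, 0.0771, 0.0438]
tool_rot: [0.734, 0.679, 0.0, -0.0]
ft_force: [-0.3, 0.2, 0.7]
grip_width: 0.0428
grasp_force: 0.3
```

Run:
```python
from workcell import *
from h import *
o=get_obs();print('tcp',scan(o['eef_pos']),o['eef_pos'],o['ft_force'])
c=camera('side');f=c['frame'][200:380,260:500,::-1];cv2.imwrite('pics/s3.png',cv2.resize(f,None,fx=3.3,fy=3.3,interpolation=2))
```

```text
tcp [[-207.25925552    0.58046047]] [0.57864004 0.0770748  0.04380141] [-0.34230309  0.20374     0.73346058]
```

View pics/s3.png

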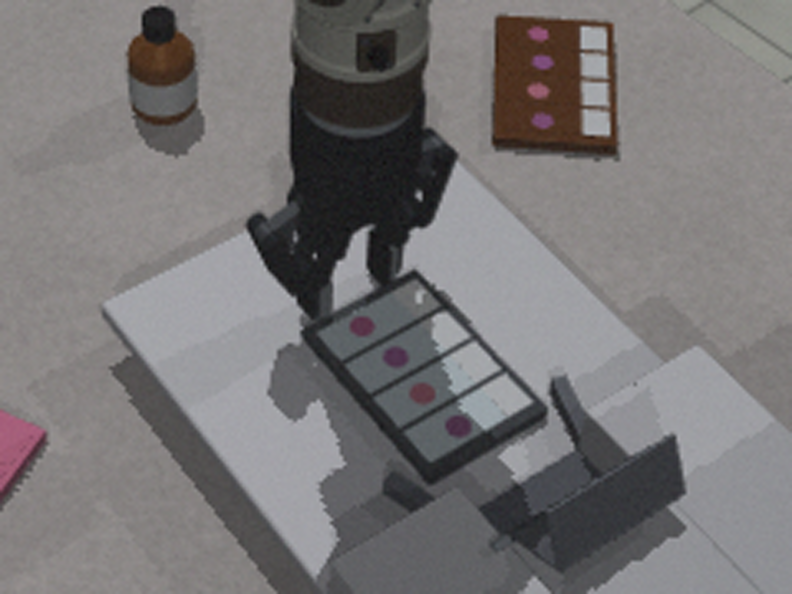

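Both fingers are behind the rear edge and the front is entering the guides at (390,490)–(560,385). The half-open knuckles look too wide for the recess, so once the carrier is in the guides I'll shut the fingers and finish with them closed.

send_rows(steps="0 -0.0004 -0.005 0 0 0 0;0 -0.0004 -0.005 0 0 0 0;0 -0.0004 -0.005 0 0 0 0;0 -0.0004 -0.005 0 0 0 0;0 -0.0004 -0.005 0 0 0 0")

```text
clock: 9.15
eef_pos: [0.5766, 0.0521, 0.0437]
tool_rot: [0.734, 0.679, -0.0, -0.0]
ft_force: [-0.3, 0.8, -0.1]
grip_width: 0.0429
grasp_force: 0.3
```

send_rows(steps="0 -0.0003 -0.004 0 0 0 0;0 -0.0003 -0.004 0 0 0 0;0 -0.0003 -0.004 0 0 0 0;0 -0.0003 -0.004 0 0 0 0;0 -0.0003 -0.004 0 0 0 0")

```text
clock: 9.57
eef_pos: [0.5751, 0.0322, 0.0437]
tool_rot: [0.734, 0.679, -0.0, -0.0]
ft_force: [-1.2, 0.3, -0.7]
grip_width: 0.0429
grasp_force: 0.3
```

send_rows(steps="0 -0.0003 -0.004 0 0 0 0;0 -0.0003 -0.004 0 0 0 0;0 -0.0003 -0.004 0 0 0 0;0 -0.0003 -0.004 0 0 0 0;0 -0.0003 -0.004 0 0 0 0")

```text
clock: 9.98
eef_pos: [0.5736, 0.0122, 0.0437]
tool_rot: [0.734, 0.679, -0.0, -0.0]
ft_force: [-0.5, 0.5, -0.6]
grip_width: 0.0427
grasp_force: 0.3
```

send_rows(steps="0 -0.0003 -0.004 0 0 0 0;0 -0.0003 -0.004 0 0 0 0;0 -0.0003 -0.004 0 0 0 0;0 -0.0003 -0.004 0 0 0 0;0 -0.0003 -0.004 0 0 0 0")

```text
clock: 10.4
eef_pos: [0.5721, -0.0078, 0.0438]
tool_rot: [0.734, 0.679, 0.0, -0.0]
ft_force: [-0.5, 0.4, -0.5]
grip_width: 0.0427
grasp_force: 0.3
```

send_rows(steps="0 0.0005 0.006 0 0 0 0;0 0 0 0.007 0 0 0;-1 0 0 0 0 0 0;-1 0 0 0 0 0 0;-1 0 0 0 0 0 0")

```text
clock: 10.82
eef_pos: [0.573, -0.0012, 0.0511]
tool_rot: [0.734, 0.679, 0.0, 0.0]
ft_force: [0.3, -0.5, 0.1]
grip_width: 0.0067
grasp_force: 0.0
```

send_rows(steps="-1 0 0 0 0 0 0;-1 0 0 0 0 0 0;-1 0 0 0 0 0 0;-1 0 0 0 0 0 0;-1 0 0 0 0 0 0")

```text
clock: 11.23
eef_pos: [0.5726, -0.0014, 0.0507]
tool_rot: [0.734, 0.679, -0.0, -0.0]
ft_force: [0.8, -0.6, -0.4]
grip_width: -0.0001
grasp_force: 0.0
```

Run:
```python
from workcell import *
from h import *
o=get_obs();print('tcp',scan(o['eef_pos']),o['eef_pos'],o['ft_force'])
c=camera('side');f=c['frame'][230:410,290:530,::-1];cv2.imwrite('pics/s4.png',cv2.resize(f,None,fx=3.3,fy=3.3,interpolation=2))
```

```text
tcp [[-128.54564314    0.74658567]] [ 0.57262986 -0.0014092   0.05070879] [ 0.76302364 -0.61887779 -0.4285637 ]
```

View pics/s4.png

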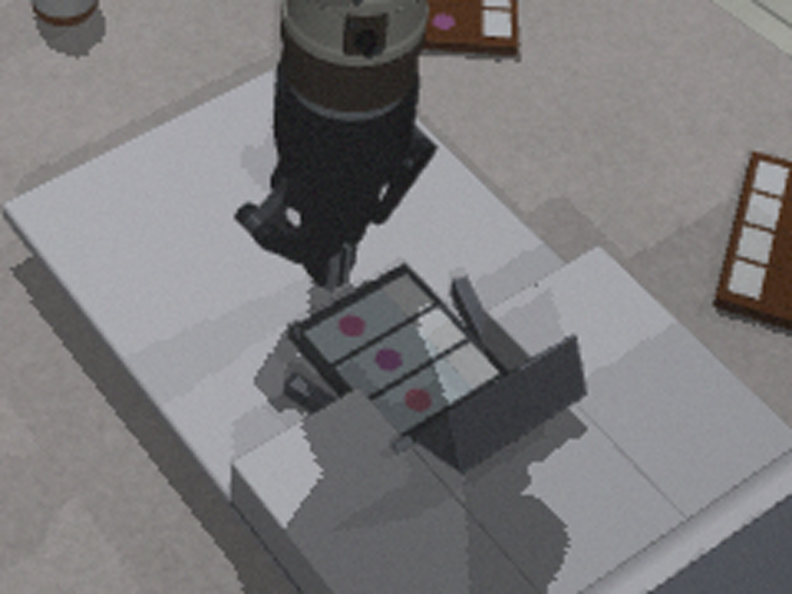

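The carrier sits straight in the guides, rear edge (290,330)–(405,265), with the shut fingers behind its middle at (335,280).

send_rows(steps="-1 0 0 -0.0025 0 0 0;-1 -0.0003 -0.004 0 0 0 0;-1 -0.0003 -0.004 0 0 0 0;-1 -0.0003 -0.004 0 0 0 0;-1 -0.0003 -0.004 0 0 0 0")

```text
clock: 11.7
eef_pos: [0.5714, -0.0179, 0.0482]
tool_rot: [0.734, 0.679, 0.0, -0.0]
ft_force: [0.4, 1.1, 0.1]
grip_width: -0.0003
grasp_force: 0.3
```

send_rows(steps="-1 -0.0003 -0.004 0 0 0 0;-1 -0.0003 -0.004 0 0 0 0;-1 -0.0003 -0.004 0 0 0 0;-1 -0.0003 -0.004 0 0 0 0;-1 -0.0003 -0.004 0 0 0 0")

```text
clock: 12.12
eef_pos: [0.57, -0.0379, 0.0483]
tool_rot: [0.734, 0.679, 0.0, 0.0]
ft_force: [0.4, 0.3, -0.4]
grip_width: -0.0
grasp_force: 0.3
```

send_rows(steps="-1 -0.0003 -0.004 0 0 0 0;-1 -0.0003 -0.004 0 0 0 0;-1 -0.0003 -0.004 0 0 0 0;-1 -0.0003 -0.004 0 0 0 0;-1 -0.0003 -0.004 0 0 0 0")

```text
clock: 12.53
eef_pos: [0.5684, -0.0578, 0.0483]
tool_rot: [0.734, 0.679, -0.0, -0.0]
ft_force: [-0.3, 0.4, -1.0]
grip_width: -0.0003
grasp_force: 0.3
```

send_rows(steps="-1 -0.0003 -0.004 0 0 0 0;-1 -0.0003 -0.004 0 0 0 0;-1 -0.0003 -0.004 0 0 0 0;-1 -0.0002 -0.003 0 0 0 0;-1 -0.0002 -0.002 0 0 0 0")

```text
clock: 12.95
eef_pos: [0.5672, -0.0749, 0.0483]
tool_rot: [0.734, 0.679, -0.0, 0.0]
ft_force: [1.0, 1.0, 0.2]
grip_width: 0.0001
grasp_force: 0.3
```

Run:
```python
from workcell import *
from h import *
o=get_obs();print('tcp',scan(o['eef_pos']),o['eef_pos'],o['ft_force'])
```

```text
tcp [[-54.8424462    1.06070395]] [ 0.56716032 -0.07490984  0.04825796] [1.02467812 0.97155054 0.15910266]
```

send_rows(steps="-1 -0.0002 -0.002 0 0 0 0;-1 -0.0002 -0.002 0 0 0 0;-1 -0.0002 -0.002 0 0 0 0;-1 -0.0001 -0.0015 0 0 0 0;-1 -0.0001 -0.0015 0 0 0 0")

```text
clock: 13.37
eef_pos: [0.5664, -0.0835, 0.0483]
tool_rot: [0.734, 0.679, 0.0, 0.0]
ft_force: [-0.1, 0.9, 0.3]
grip_width: -0.0001
grasp_force: 0.3
```

send_rows(steps="-1 -0.0001 -0.001 0 0 0 0;-1 -0.0001 -0.001 0 0 0 0;-1 -0.0001 -0.001 0 0 0 0;-1 0 -0.0005 0 0 0 0;-1 0 0 0 0 0 0")

```text
clock: 13.78
eef_pos: [0.5661, -0.0871, 0.0483]
tool_rot: [0.734, 0.679, -0.0, 0.0]
ft_force: [0.4, -0.8, -0.1]
grip_width: 0.0003
grasp_force: 0.1
```

send_rows(steps="-1 0 -0.0007 0 0 0 0;-1 0 -0.0007 0 0 0 0;-1 -0.0001 -0.0006 0 0 0 0;-1 0 0 0 0 0 0;-1 0 0 0 0 0 0")

```text
clock: 14.2
eef_pos: [0.5661, -0.0884, 0.0483]
tool_rot: [0.734, 0.679, 0.0, -0.0]
ft_force: [0.1, 2.3, 0.5]
grip_width: 0.0002
grasp_force: 1.4
```

send_rows(steps="-1 0 -0.0005 0 0 0 0;-1 0 -0.0005 0 0 0 0;-1 0 0 0 0 0 0;-1 0 0 0 0 0 0;-1 0 0 0 0 0 0")

```text
clock: 14.62
eef_pos: [0.5661, -0.0885, 0.0483]
tool_rot: [0.733, 0.68, 0.001, -0.001]
ft_force: [0.2, 5.5, 0.7]
grip_width: 0.0
grasp_force: 2.9
```

It stopped at the stop with about 5 N, TCP at scanner x=-41, which matches home. I'll retreat, lift, and check.

send_rows(steps="-1 0 0.002 0 0 0 0;-1 0.0006 0.008 0 0 0 0;-1 0.0008 0.01 0.002 0 0 0;-1 0 0 0.04 0 0 0;-1 0 0 0.04 0 0 0")

```text
clock: 15.03
eef_pos: [0.5647, -0.0688, 0.1284]
tool_rot: [0.734, 0.68, -0.003, -0.003]
ft_force: [0.6, 1.1, -0.1]
grip_width: 0.0002
grasp_force: 0.0
```

send_rows(steps="-1 0 0 0.04 0 0 0;-1 0 0.03 0.04 0 0 0;-1 0 0.04 0 0 0 0;-1 0 0.04 0 0 0 0;-1 0 0 0 0 0 0")

```text
clock: 15.45
eef_pos: [0.5676, 0.0417, 0.205]
tool_rot: [0.731, 0.682, 0.002, -0.0]
ft_force: [-0.7, -0.6, -0.1]
grip_width: 0.0001
grasp_force: 0.0
```

```bash
python3 look.py t5
python3 - <<'E'
from workcell import *
from h import *
c=camera('side');W=world(c);f=c['frame'][230:410,290:530,::-1];cv2.imwrite('pics/s5.png',cv2.resize(f,None,fx=3.3,fy=3.3,interpolation=2))
S=(W[...,:2]-O)@np.c_[ex,ey]*1000;z=W[...,2]*1000
for y in(-30,-15,0,15,30):
    m=(abs(S[...,1]-y)<4)&(S[...,0]>-80)&(S[...,0]<0)&(z>40)&(z<62);i=m&(z>51.5);print(y,m.sum(),S[...,0][i].min() if i.any() else None,np.median(z[i]) if i.any() else None)
m=(abs(S[...,1])<35)&(z>115)&(S[...,0]>-5)&(S[...,0]<60);print('hood top',z[m].max(),S[...,0][m][z[m].argmax()])
E
```

```text
tcp [[-171.15426786   -7.6086289 ]] 0.20498680278132553 [-0.66866511 -0.58265086 -0.13096532]
-30 87 -29.55563532662382 55.99795514409233
-15 113 -29.50985184479125 55.5724227619764
0 115 -28.67647844181571 56.74221042586295
15 117 -29.499138944221762 56.08959685404315
30 110 -43.72240095396126 56.22313230958454
hood top 139.03186640270064 24.209290562647055
```

View pics/s5.png

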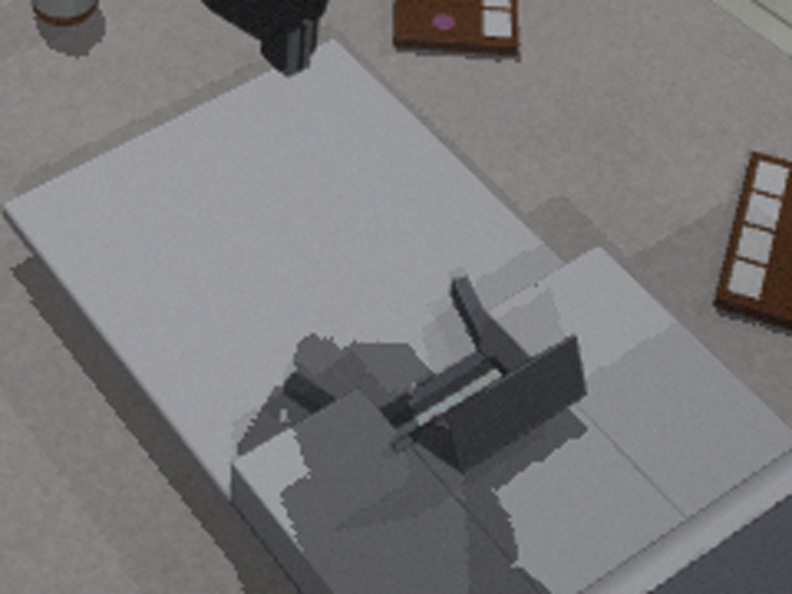

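The carrier is home: its rear edge measures -29.5 mm, against -30 mm. In the crop the hood still stands back at about (520,400). Next I'll go behind the hood.

send_rows(steps="-1 -0.0016 -0.0337 0 0 0 0;-1 -0.0016 -0.0337 0 0 0 0;-1 -0.0016 -0.0337 0 0 0 0;-1 -0.0016 -0.0337 0 0 0 0;-1 -0.0016 -0.0337 0 0 0 0")

```text
clock: 15.97
eef_pos: [0.5586, -0.136, 0.2033]
tool_rot: [0.734, 0.679, -0.001, -0.0]
ft_force: [1.6, -1.1, 0.3]
grip_width: 0.0002
grasp_force: 0.0
```

send_rows(steps="-1 -0.0016 -0.0337 0 0 0 0;-1 -0.0016 -0.0337 0 0 0 0;-1 0 0 0 0 0 0;-1 0 0 0 0 0 0;-1 0 0 0 0 0 0")

```text
clock: 16.38
eef_pos: [0.5555, -0.2015, 0.2032]
tool_rot: [0.735, 0.679, -0.0, -0.001]
ft_force: [0.2, 0.7, -0.1]
grip_width: 0.0
grasp_force: 0.0
```

Run:
```python
from workcell import *
from h import *
o=get_obs();print('tcp',scan(o['eef_pos']),o['eef_pos'],o['tool_rot'],o['ft_force'])
```

```text
tcp [[72.30775815 -0.62715492]] [ 0.55550158 -0.20153565  0.20315416] [ 7.34536208e-01  6.78569239e-01 -2.57962916e-04 -5.29682572e-04] [ 0.22910919  0.71903001 -0.09015165]
```

send_rows(steps="-1 0 0 -0.03 0 0 0;-1 0 0 -0.03 0 0 0;-1 0 0 -0.02 0 0 0;-1 0 0 -0.007 0 0 0;-1 0 0 0 0 0 0")

```text
clock: 16.8
eef_pos: [0.5546, -0.1991, 0.1144]
tool_rot: [0.733, 0.68, -0.001, -0.002]
ft_force: [-0.1, -0.3, 0.3]
grip_width: 0.0001
grasp_force: 0.0
```

send_rows(steps="-1 0.0003 0.004 0 0 0 0;-1 0.0003 0.004 0 0 0 0;-1 0.0003 0.004 0 0 0 0;-1 0.0003 0.004 0 0 0 0;-1 0.0003 0.004 0 0 0 0")

```text
clock: 17.22
eef_pos: [0.5584, -0.1804, 0.1178]
tool_rot: [0.734, 0.679, 0.001, 0.001]
ft_force: [-0.2, -0.0, 0.0]
grip_width: -0.0
grasp_force: 0.0
```

send_rows(steps="-1 0.0003 0.004 0 0 0 0;-1 0.0003 0.004 0 0 0 0;-1 0.0003 0.004 0 0 0 0;-1 0.0003 0.004 0 0 0 0;-1 0.0003 0.004 0 0 0 0")

```text
clock: 17.63
eef_pos: [0.5592, -0.1652, 0.1195]
tool_rot: [0.735, 0.678, -0.003, 0.004]
ft_force: [-7.6, -14.0, 20.8]
grip_width: -0.0001
grasp_force: 11.1
```

Run:
```python
from workcell import *
from h import *
o=get_obs();print('tcp',scan(o['eef_pos']),o['eef_pos'],o['ft_force'])
c=camera('side');f=c['frame'][230:410,290:530,::-1];cv2.imwrite('pics/s6.png',cv2.resize(f,None,fx=3.3,fy=3.3,interpolation=2))
```

```text
tcp [[35.79416157  0.24245974]] [ 0.55923333 -0.16520284  0.11947173] [ -7.60110715 -14.01519837  20.76252314]
```

View pics/s6.png

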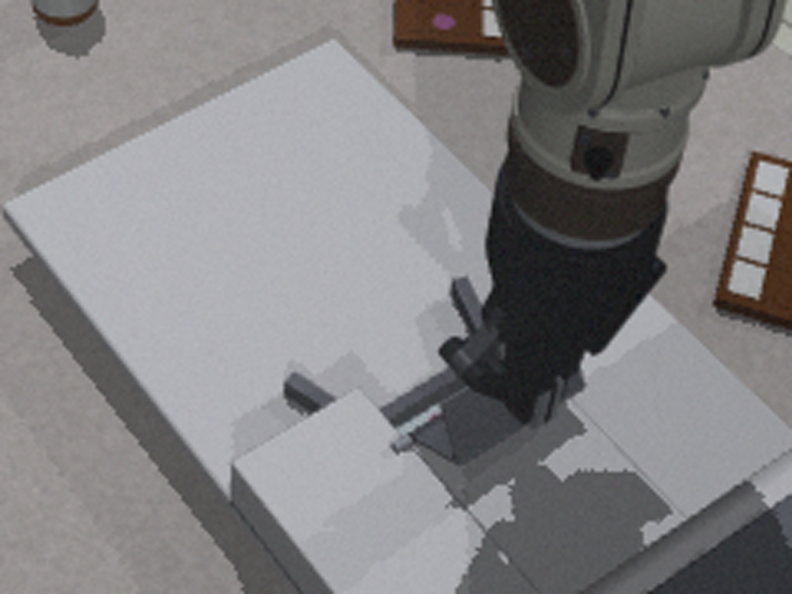

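The push jammed by friction: the tip is too low on the plate (about (545,405) in the crop), and the force line passes through the hinge. I'll back off, go nearer the rim and follow its arc.

send_rows(steps="-1 -0.0006 -0.007 0 0 0 0;-1 -0.0006 -0.007 0 0 0 0;-1 0 0 0.009 0 0 0;-1 0 0 0 0 0 0;-1 0 0 0 0 0 0")

```text
clock: 18.1
eef_pos: [0.5585, -0.1747, 0.126]
tool_rot: [0.734, 0.679, 0.0, 0.0]
ft_force: [-0.6, -0.1, -0.6]
grip_width: -0.0002
grasp_force: 0.0
```

```bash
cat > hood.py <<'E'
from workcell import *
from h import *
o=get_obs();print('tcp',scan(o['eef_pos']),o['eef_pos'],o['tool_rot'],o['ft_force'])
for n in('side','top'):
    c=camera(n);W=world(c);S=(W[...,:2]-O)@np.c_[ex,ey]*1000;z=W[...,2]*1000
    for a,b in((-35,-25),(-25,-15),(25,35)):
        m=(S[...,1]>a)&(S[...,1]<b)&(z>88)&(z<143)&(S[...,0]>-60)&(S[...,0]<60)
        if m.sum()>5:
            i=np.argsort(z[m])[-4:];print(n,a,m.sum(),np.c_[S[...,0][m],z[m]][i].mean(0).round(1),'minx',S[...,0][m].min().round(1))
E
python3 hood.py
```

```text
tcp [[45.34761734  0.22104562]] [ 0.55846243 -0.17472517  0.12601534] [7.33887981e-01 6.79270337e-01 4.17651426e-04 2.57763539e-04] [-0.63496858 -0.07349193 -0.57958992]
side -35 128 [ 21.2 136.9] minx -1.8
side -25 94 [ 22.2 135.7] minx -1.7
top -35 105 [ 20.5 137. ] minx -2.6
top -25 103 [ 20.7 137.4] minx -2.7
top 25 102 [ 20.8 136.1] minx -2.4
```

send_rows(steps="-1 0 0 0.002 0 0 0;-1 0.0002 0.003 0 0 0 0;-1 0.0002 0.002 0.0005 0 0 0;-1 0.0002 0.003 0.0018 0 0 0;-1 0.0002 0.003 0.0015 0 0 0")

```text
clock: 18.62
eef_pos: [0.5588, -0.1633, 0.1315]
tool_rot: [0.734, 0.679, -0.0, -0.0]
ft_force: [-0.6, -0.7, -0.4]
grip_width: 0.0001
grasp_force: 0.0
```

send_rows(steps="-1 0.0003 0.004 0.0018 0 0 0;-1 0.0003 0.004 0.0015 0 0 0;-1 0.0003 0.004 0.001 0 0 0;-1 0.0003 0.004 0.0005 0 0 0;-1 0 0 0 0 0 0")

```text
clock: 19.03
eef_pos: [0.5603, -0.147, 0.1367]
tool_rot: [0.734, 0.68, 0.0, 0.0]
ft_force: [-0.9, -0.2, 2.3]
grip_width: -0.0001
grasp_force: 0.8
```

```bash
python3 hood.py
```

```text
tcp [[17.57484923 -0.15650934]] [ 0.56026507 -0.14700839  0.13670878] [7.33547136e-01 6.79638487e-01 2.86869749e-04 2.08813053e-04] [-0.92243369 -0.19210499  2.32827562]
side -35 136 [  6.6 141.5] minx -1.7
side -25 115 [  7.3 141.3] minx 4.4
side 25 77 [ 13.7 135. ] minx 11.6
top -35 100 [  7.1 139.3] minx -2.6
top -25 98 [  5.9 141.3] minx -2.1
top 25 90 [  6.3 140.1] minx -3.3
```

send_rows(steps="-1 0.0003 0.004 -0.0003 0 0 0;-1 0.0003 0.004 -0.0004 0 0 0;-1 0.0003 0.004 -0.0005 0 0 0;-1 0.0003 0.004 -0.0006 0 0 0;-1 0.0002 0.003 -0.001 0 0 0")

```text
clock: 19.55
eef_pos: [0.5624, -0.1283, 0.1354]
tool_rot: [0.734, 0.679, 0.001, 0.001]
ft_force: [-2.0, 2.7, 12.5]
grip_width: 0.0001
grasp_force: 5.1
```

send_rows(steps="-1 0.0002 0.003 -0.001 0 0 0;-1 0.0002 0.003 -0.001 0 0 0;-1 0.0002 0.003 -0.001 0 0 0;-1 0.0002 0.003 -0.0015 0 0 0;-1 0.0002 0.003 -0.0015 0 0 0")

```text
clock: 19.97
eef_pos: [0.5637, -0.1117, 0.1296]
tool_rot: [0.734, 0.68, 0.003, 0.0]
ft_force: [-1.1, 5.8, 8.9]
grip_width: 0.0002
grasp_force: 4.4
```

```bash
python3 hood.py
```

```text
tcp [[-17.84494467   0.48931197]] [ 0.5636879  -0.11174846  0.12957601] [7.33500097e-01 6.79683542e-01 2.80906636e-03 5.14132298e-06] [-1.119949    5.7987336   8.92025719]
side -35 154 [-23.3 132.7] minx -32.2
side -25 153 [-25.4 132.9] minx -32.8
side 25 118 [-12.8 132.7] minx -24.5
top -35 60 [-29.9 131.4] minx -32.8
top -25 51 [-26.4 133.1] minx -33.5
top 25 42 [-27.  132.7] minx -33.4
```

send_rows(steps="-1 0.0003 0.004 -0.0025 0 0 0;-1 0.0003 0.004 -0.003 0 0 0;-1 0.0003 0.004 -0.003 0 0 0;-1 0 0 0.01 0 0 0;-1 0 0 0.03 0 0 0")

```text
clock: 20.48
eef_pos: [0.56, -0.1006, 0.1549]
tool_rot: [0.734, 0.68, -0.003, -0.004]
ft_force: [-0.7, -0.4, -1.7]
grip_width: 0.0
grasp_force: 0.0
```

send_rows(steps="-1 0 0 0.04 0 0 0;-1 0 0 0.04 0 0 0;-1 0 0.03 0 0 0 0;-1 -0.02 0.04 0 0 0 0;-1 -0.02 0.035 0 0 0 0")

```text
clock: 20.9
eef_pos: [0.5253, 0.0009, 0.2393]
tool_rot: [0.735, 0.678, 0.001, 0.001]
ft_force: [0.3, 0.6, -0.6]
grip_width: -0.0
grasp_force: 0.0
```

send_rows(steps="-1 -0.02 0.035 0 0 0 0;-1 -0.02 0.035 0 0 0 0;-1 -0.02 0.035 0 0 0 0;-1 -0.02 0.035 0 0 0 0;-1 0 0 0 0 0 0")

```text
clock: 21.32
eef_pos: [0.4411, 0.1453, 0.239]
tool_rot: [0.731, 0.682, 0.0, -0.002]
ft_force: [0.1, -0.5, -0.0]
grip_width: -0.0001
grasp_force: 0.0
```

send_rows(steps="-1 0 0 0 0 0 0;-1 0 0 0 0 0 0;-1 0 0 0 0 0 0;-1 0 0 0 0 0 0;-1 0 0 0 0 0 0")

```text
clock: 21.73
eef_pos: [0.4453, 0.1393, 0.2387]
tool_rot: [0.735, 0.678, -0.0, -0.0]
ft_force: [0.1, 0.1, 0.3]
grip_width: 0.0001
grasp_force: 0.0
```

send_rows(steps="-1 0 0 0 0 0 0;-1 0 0 0 0 0 0;-1 0 0 0 0 0 0;-1 0 0 0 0 0 0;-1 0 0 0 0 0 0")

```text
clock: 22.15
eef_pos: [0.4447, 0.1403, 0.2389]
tool_rot: [0.734, 0.679, -0.0, -0.0]
ft_force: [-1.3, -0.7, -0.1]
grip_width: -0.0004
grasp_force: 0.0
```

send_rows(steps="-1 0 0 0 0 0 0;-1 0 0 0 0 0 0;-1 0 0 0 0 0 0;-1 0 0 0 0 0 0;-1 0 0 0 0 0 0")

```text
clock: 22.57
eef_pos: [0.4446, 0.1405, 0.2389]
tool_rot: [0.734, 0.679, 0.0, 0.0]
ft_force: [0.7, -0.0, 0.2]
grip_width: -0.0
grasp_force: 0.0
```

send_rows(steps="-1 0 0 0 0 0 0;-1 0 0 0 0 0 0;-1 0 0 0 0 0 0;-1 0 0 0 0 0 0;-1 0 0 0 0 0 0")

```text
clock: 22.98
eef_pos: [0.4446, 0.1404, 0.2389]
tool_rot: [0.734, 0.679, -0.0, -0.0]
ft_force: [-0.4, 0.6, 0.2]
grip_width: -0.0001
grasp_force: 0.0
```

send_rows(steps="-1 0 0 0 0 0 0;-1 0 0 0 0 0 0;-1 0 0 0 0 0 0;-1 0 0 0 0 0 0;-1 0 0 0 0 0 0")

```text
clock: 23.4
eef_pos: [0.4447, 0.1404, 0.2389]
tool_rot: [0.734, 0.679, -0.0, -0.0]
ft_force: [0.2, -0.7, 0.1]
grip_width: 0.0001
grasp_force: 0.0
```

```bash
python3 hood.py
python3 - <<'E'
from workcell import *
from h import *
c=camera('side');cv2.imwrite('pics/s7.png',c['frame'][:,:,::-1])
W=world(c);S=(W[...,:2]-O)@np.c_[ex,ey]*1000;z=W[...,2]*1000
m=(abs(S[...,1])<38)&(S[...,0]>-36)&(S[...,0]<-8);print('recess z',np.percentile(z[m],[5,50,95]))
E
```

```text
tcp [[-259.90952861 -137.96627065]] [0.4446513  0.14043302 0.2388907 ] [ 7.33897972e-01  6.79259720e-01 -1.48046442e-05 -1.48643297e-05] [ 0.15279793 -0.71628923  0.08645619]
side -35 56 [-4.1 91.6] minx -39.2
side -25 55 [-4.2 90.8] minx -36.8
side 25 51 [-15.4  91.8] minx -39.8
top -35 30 [-9.5 90.5] minx -41.6
top -25 29 [-20.2  91.2] minx -39.7
top 25 32 [-26.4  91. ] minx -41.7
recess z [84.61363429 87.49378592 89.85221855]
```

View pics/s7.png

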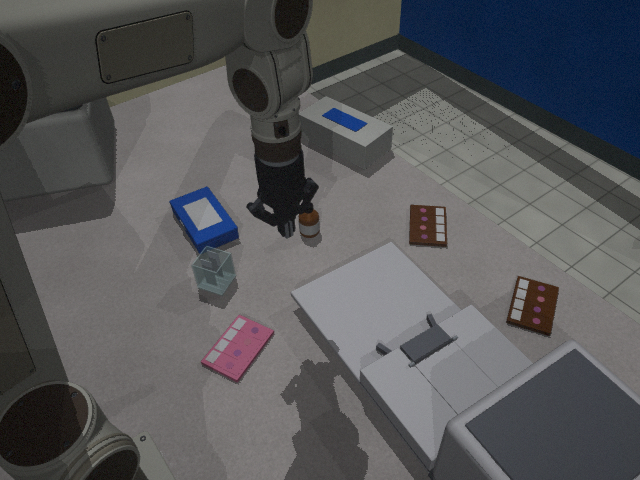

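The hood lies flat and shut over the slot at (428,342), with its top at about 87 mm and level. The box, jar and bottle are where they were, and the arm is clear.

```bash
python3 -c "
from workcell import *
print(job_done())"
```

```text
the job is handed in; nothing more can be done
None
```

The carrier is fully home against the stop, the hood is shut over the slot, the other things on the bench look unmoved, and the job was handed in at about 23.5 s; the first hood push jammed at about 26 N on the fingers, so I backed off and redid it nearer the rim.

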